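# Clamp up a split trivet with a one-hand bar clamp and hold the squeeze

## Task

The small wooden trivet on the worktop has split in two and is to be clamped up for regluing: lay the loose half flat in the open jaws of the one-hand bar clamp beside the half that already lies there, split edge facing split edge and ends flush, and let go of it. Then pump the clamp's trigger, squeezing it against the grip and letting it spring back, until the soft pad of the sliding jaw bears on the trivet and the split is pressed shut; work the jaw only with the trigger and never squash the pad by more than about 8 mm. Finish while still holding the trigger squeezed against the grip, with the pad pressed in by a few millimetres, and leave the tape, pen, clothes peg and keys where they lie.

Things in the scene. Friction and masses are not known exactly. Their poses are not given: they have to be found in the camera images.
- clamp: Black one-hand bar clamp (pistol-grip quick clamp) lying loose on its rubbered side, 34 mm high, 0.87 kg. Origin: underside of the housing, under the bar. x: the way both jaws point, away from the grip; y: along the bar to the sliding jaw. Housing y -34 to 20, x -20 to 66; fixed jaw x 0 to 78. Squeezed, it slides by itself to lie central between the fingers
- clamp_grip: Fixed grip of the clamp, a straight black handle 22 mm wide (clamp y -46 to -24), 28 mm high (z 3 to 31), reaching from the housing out to clamp x = -92. Its body frame is the clamp's own frame; see point grip_mid
- grip_mid (a point): Centre of the grip's graspable length and width, 17 mm above the worktop; axes as the clamp. The grip's outer face is 11 mm from it towards clamp -y
- clamp_trigger: Grey trigger, a lever 12 mm wide, 24 mm high (z 5 to 29) on the +y side of the grip. Frame on its pivot (clamp x 54, y 0), lever along its own -x. At rest it leans 0.14 rad away from the grip; it turns 0.28 rad towards it, to a stop, and springs back (2 to 3 N). Squeezing force: 7 N rising to 14 N with the jaw running free, a few N more with the pad pressed in; squeezing on crushes it
- trigger_mid (a point): Middle of the trigger's finger length, 100 mm from the pivot (clamp x about -45, the best place to squeeze; free from -65 to -25), 17 mm above the worktop, axes as the trigger. The trigger's outer face is 6 mm from it, away from the grip. Trigger and grip together measure 66 mm over their outer faces here at rest, 38 mm fully squeezed
- clamp_bar: Toothed steel bar (8 mm high, 13 to 21 mm above the worktop) with the sliding jaw on its end; to be moved by the trigger alone. Axes and origin as the clamp's with the jaw wide open; moves along clamp -y. A full squeeze draws it in 9 to 14 mm (teeth 4.4 mm apart: the first part of a stroke may be slack); on release a brake (6 N) holds it there, letting a hard-pressed pad ease a little
- pad_face (a point): Middle of the front face of the soft grey-black rubber pad on the sliding jaw (pad 50 mm long along clamp x, 28 mm high, 16 mm thick), 17 mm above the worktop, axes as the clamp. It stands at clamp x = 48 and faces the fixed jaw
- jaw_face (a point): Middle of the fixed jaw's rubber face, at clamp x = 48, y = 26, 17 mm above the worktop, axes as the clamp. From here to pad_face along clamp y is the jaw opening, 124 to 136 mm at the start; the two halves side by side fill 80 mm of it
- clamp_pad (a joint): How far the soft pad is pressed into its jaw, m: 0 untouched, up to 0.010 squeezed flat. It pushes back with 1.3 N per mm
- half_a: Half of the wooden trivet that already lies flat between the jaws, next to the fixed jaw: 90 mm (its x) x 40 mm (its y) x 18 mm thick, 0.12 kg. Origin: centre of its underside. Loose. Its split edge is its straight +y side; the outer corners on its -y side are rounded. Half rings cut into its top centre on the middle of the split edge
- half_a_edge (a point): Middle of the split edge of the half in the clamp, half-way up (9 mm above the worktop), axes as that half
- half_b: The loose half of the trivet, lying flat on the worktop to the left: the mirror image of the other, 90 mm (its x) x 40 mm (its y) x 18 mm thick, 0.12 kg. Origin: centre of its underside. Its split edge is its straight -y side, so that with both halves' axes parallel the split edges face each other
- half_b_mid (a point): Centre of the loose half, half-way up (9 mm above its underside), axes as that half
- half_b_edge (a point): Middle of the split edge of the loose half, half-way up, axes as that half
- tape: Bystander: roll of masking tape lying flat, 102 mm across, 25 mm high; origin at its underside
- pen: Bystander: green ballpoint pen 145 mm long, 9 mm thick; origin at its underside
- peg: Bystander: white clothes peg 72 mm long, 12 mm high; origin at its underside
- keys: Bystander: bunch of keys about 110 x 120 mm, 8 mm high; origin at its underside
Things that resemble listed ones, but are neither listed nor needed, are in the scene too. Leave any purple look-alike of the half_a alone.

How it is judged:
By the outcome, as a careful person would: the job done as asked, in the order asked, and still so for the second after the job is handed in, while the arm keeps its last pose, push and grip.
It also fails if it takes over 72 s, if anything falls off the work surface, if the arm or the gripper's body presses on something with over 40 N, if the wrist force passes 120 N, or if a joint passes its speed limit or range.

## Robot

A 7-joint arm with a two-finger parallel gripper is mounted at the origin on a cart in front of the work surface, level with it; the furniture and walls round the work are solid. World frame = base frame: x ahead of the robot, y to its left, z up, the work surface at z = 0. Lengths are in m, angles in rad, forces in N, time in s.
With the tool pointing down it reaches from about 0.425 to 0.95 m from the base axis. Payload 16.7 kg.
Tool frame: the origin (TCP) lies between the finger pads; the fingertips stand 25 mm ahead of it and the grasp point (between the pads) lies 6 mm ahead of it; z points along the fingers, y is the line along which they close (so a half turn about z gives the same grasp; the last joint's range is limited). The gripper opens to 94 mm and grips with 3 to 60 N. Pads are 16 mm wide; open, the fingers measure 119 mm over their backs; the gripper's body (75 mm by 177 mm) begins 78 mm behind the grasp point.
Start: joints at [1.008, 0.426, 0.074, 1.606, -0.034, 1.111, -0.067], TCP at [0.271, -0.618, 0.206] pointing down, gripper open.
Joint ranges: [-2.85, 2.85], [-0.5, 2.14], [-1.23, 1.37], [0.21, 2.46], [-1.02, 4.16], [0.16, 2.05], [-2.73, 2.73]. Speed limits (rad/s): [1.89, 1.89, 2.39, 2.39, 3.01, 3.01, 3.01].

## Interface

Orientations are given as a rotation vector (axis times angle).
In Python, from station import * gives the robot as it stands. The module is installed in compiled form; this text tells all that it offers.
- The arm moves only by the shell command python3 -m handwheel 'ROWS'. ROWS is JSON, a list of rows, each a list of 3 entries, a list of its own where there are three numbers: the finger opening in cm, from 0 to 9.4, then the shift along the tool's x, y, z in cm, then the turn, a rotation vector about the tool's x, y, z in degrees. In form: [[grip, [x, y, z], [wx, wy, wz]], ...]. A call has 1 to 20 rows; each row is the pose to reach, as a shift and turn from the pose commanded when the call began, along the tool's axes at that moment; what a row does not reach only later rows make up. A row lasts 1/8 s, in which the tool goes at most 62.5 mm and 10.7 degrees, less where a joint would pass 70% of its speed; a pose out of reach is approached as far as the arm can. A call with a gripper value outside its range is refused whole. The fingers move at their own pace and stop on an object; the grip force is fixed at half the most. Time passes only in rows, so rows that repeat a pose let the fingers close. It gives the time, the measured TCP pose, the force, the opening and the grip force at its end, in the units of the state.
- observe(): the state, without advancing time (a new reading comes with each control period).
- camera(name): name is "scene" or "top" or "wrist"; returns (picture, depth): 420x560x3 uint8, blue, green, red; 420x560 float32, m along the optical axis (not along the pixel's ray), 0 where there is no reading.
- camera_model(name): a dict with "camera_matrix" (3x3 intrinsics, pixels), "k1" (the pictures are not rectified: a ray, as slopes to the right and down, at radius r is drawn at 1 + k1 r^2 times it, then the intrinsics apply), "world_from_camera" (4x4, takes a point from camera to world coordinates). Camera axes: x right, y up, looking along -z (the intrinsics and any distortion apply to the point x, -y, -z); pixel columns grow to the right and rows downward; lengths in m; the calibration is good to about 2 mm. A picture is of the moment at which its call begins: read the wrist's pose just before it. camera_model takes no time and is no camera call; for the wrist camera it gives the pose at the moment of the call.
- sign_off(): hands the job in; it is judged then, once.
The state is a dict: "time": time; "q": joint angles; "joint_vel": joint speeds; "joint_efforts": joint torques, N m; "ee_pos": TCP position; "tool_rot": TCP orientation; "ft_force": force on the tool from outside, world axes, zero at the start; "wrist_torque": the same for the moment, N m; "gripper_width": finger opening in m; "gripper_force": force on a finger pad.
Only numpy, scipy, OpenCV 4.12 (cv2) and the standard library are available. Lean on these libraries where they do the work, as an engineer would, in place of code of your own. Each camera call takes 0.05 s, during which the arm holds its last target. There are 200 camera calls.

## Working session

There is one attempt and no reset: what is moved stays moved. The work goes in short steps, Python scripts to look and compute and a shell command to move; the robot and the scene stay as the last step left them, time stands still between calls to the robot, and variables do not carry over. Pictures are saved under pics/ and viewed, at most 10 in all, crops included, and the job is handed in when it is done.

```bash
mkdir -p pics; cat > h.py <<'E'
from station import *
import numpy as np, cv2
from scipy.spatial.transform import Rotation as R
def shot(n,fn=None):
    m=camera_model(n); p,d=camera(n)
    if fn: cv2.imwrite('pics/'+fn,p)
    return p,d,m
def ray(m,px,z):
    K=np.array(m['camera_matrix'],float);T=np.array(m['world_from_camera'])
    px=np.atleast_2d(np.array(px,float))
    u=cv2.undistortPoints(px[:,None],K,np.array([m['k1'],0,0,0,0.]))[:,0]
    v=np.c_[u[:,0],-u[:,1],-np.ones(len(u))]@T[:3,:3].T
    o=T[:3,3]; return o+v*((z-o[2])/v[:,2])[:,None]
def st():
    s=observe(); print(s['time'],np.round(s['ee_pos'],4),np.round(s['tool_rot'],3),np.round(s['ft_force'],1),s['gripper_width'],s['gripper_force']); print(np.round(R.from_rotvec(s['tool_rot']).as_matrix(),3)); return s
E
python3 - <<'E'
from h import *
st()
p,d,m=shot('top','top.png'); print(m)
p,d,m=shot('scene','scene.png'); print(m['world_from_camera'])
E
```

```text
0.0 [ 0.2706 -0.6179  0.205 ] [-3.074e+00 -6.440e-01  1.000e-03] [ 0.2 -0.7  0.4] 0.09432019719928975 0.0
[[ 0.916  0.401 -0.001]
 [ 0.401 -0.916  0.001]
 [-0.    -0.001 -1.   ]]
{'camera_matrix': array([[407.34236584,   0.        , 279.66920597],
       [  0.        , 407.34236584, 207.92869535],
       [  0.        ,   0.        ,   1.        ]]), 'k1': 0.003456730252442435, 'world_from_camera': array([[ 0.06196935,  0.97404027, -0.2177277 ,  0.26591527],
       [-0.9980705 ,  0.06132527, -0.00972086, -0.11349998],
       [ 0.0038837 ,  0.21790999,  0.97596114,  1.09468163],
       [ 0.        ,  0.        ,  0.        ,  1.        ]])}
[[-0.97026834  0.20200654 -0.13331432  0.29370547]
 [-0.24190902 -0.82693927  0.50759381  0.62967073]
 [-0.00770558  0.52475213  0.8512202   1.30411403]
 [ 0.          0.          0.          1.        ]]
```

View pics/top.png

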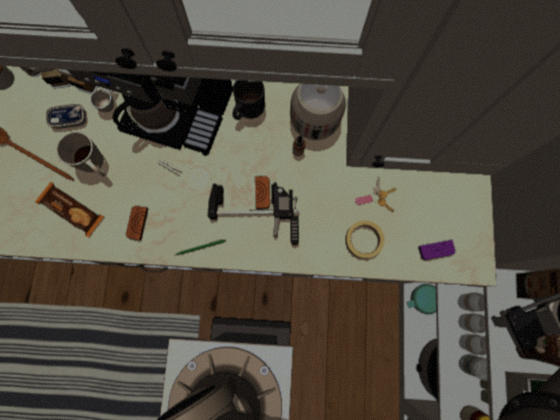

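View pics/scene.png

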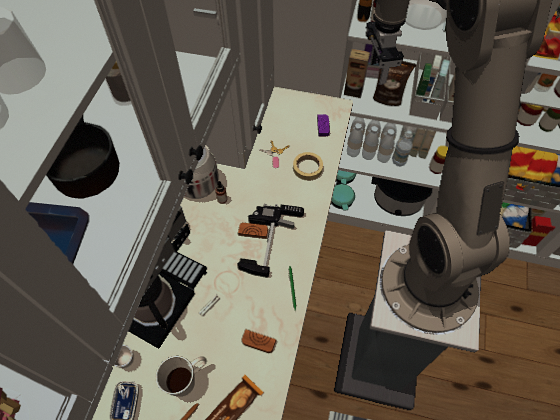

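The top view shows the half in the clamp at (262,192), the clamp housing at (285,200), the grip at (295,230), the sliding jaw at (215,200), and the pen at (200,246). The candidates for the loose half are a brown block with a rounded side at (137,222), a chocolate bar at (70,208) and a purple block at (437,250). The brown block at (137,222) fits by colour, size and rings, so I'll confirm it in a crop.

```bash
python3 - <<'E'
from h import *
p,d,m=shot('top')
c=cv2.resize(p[165:262,115:315],None,fx=4,fy=4,interpolation=cv2.INTER_CUBIC); c=np.clip(c*1.6,0,255).astype(np.uint8); cv2.imwrite('pics/crop1.png',c)
hsv=cv2.cvtColor(p,cv2.COLOR_BGR2HSV)
print(hsv[222,137],hsv[192,262],hsv[215,170])
mk=((hsv[...,0]<14)&(hsv[...,1]>110)&(hsv[...,2]>60)).astype(np.uint8)
for nm,(a,b,e,f) in dict(b=(200,245,120,155),a=(170,215,245,275)).items():
    s=np.zeros_like(mk); s[a:b,e:f]=mk[a:b,e:f]
    cs=max(cv2.findContours(s,0,1)[0],key=cv2.contourArea)
    r=cv2.minAreaRect(cs); bx=cv2.boxPoints(r); print(nm,r); w=ray(m,bx,.016);print(w.round(4),w.mean(0))
E
```

```text
[ 10 187  79] [ 10 192  85] [ 31  40 142]
b ((135.4672088623047, 222.1393585205078), (14.143178939819336, 33.382484436035156), 13.240520477294922)
[[0.402  0.3045 0.016 ]
 [0.4916 0.2967 0.016 ]
 [0.485  0.2583 0.016 ]
 [0.3956 0.2668 0.016 ]] [0.44355342 0.28156474 0.016     ]
a ((262.0, 191.5), (31.0, 14.0), 90.0)
[[ 0.5924 -0.0292  0.016 ]
 [ 0.5949 -0.0678  0.016 ]
 [ 0.5073 -0.0737  0.016 ]
 [ 0.5049 -0.0358  0.016 ]] [ 0.54988594 -0.05160166  0.016     ]
```

View pics/crop1.png

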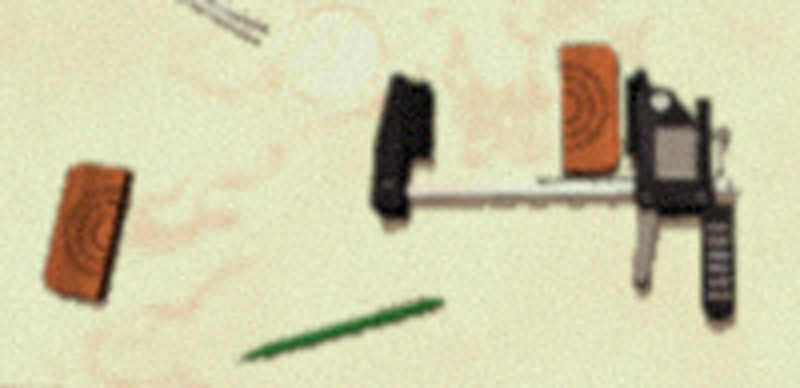

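The block at crop (88,232), top (137,222), is the loose half: wood-brown, about 90×40, rings on its right-hand (split) edge, rounded corners on the left. The purple block and the chocolate bar don't fit. Next I'll go over the clamp, take one look, then on to the half.

```bash
python3 -m handwheel '[[9.4,[10,-10,-5],[0,0,7]],[9.4,[20,-20,-5],[0,0,14]],[9.4,[30,-30,-5],[0,0,23]],[9.4,[43.8,-42.8,-5],[0,0,23.5]],[9.4,[43.8,-42.8,-5],[0,0,23.5]],[9.4,[43.8,-42.8,-5],[0,0,23.5]],[9.4,[43.8,-42.8,-5],[0,0,23.5]],[9.4,[43.8,-42.8,-5],[0,0,23.5]],[9.4,[43.8,-42.8,-5],[0,0,23.5]],[9.4,[43.8,-42.8,-5],[0,0,23.5]],[9.4,[43.8,-42.8,-5],[0,0,23.5]],[9.4,[43.8,-42.8,-5],[0,0,23.5]],[9.4,[43.8,-42.8,-5],[0,0,23.5]]]' && python3 - <<'E'
from h import *
st(); p,d,m=shot('wrist','w1.png'); np.savez('w1.npz',p=p,d=d,K=m['camera_matrix'],k=m['k1'],T=m['world_from_camera']); print(m)
E
```

```text
time: 1.78
ee_pos: [0.4999, -0.0517, 0.2556]
tool_rot: [3.141, 0.001, -0.0]
ft_force: [-0.2, -0.2, -0.8]
gripper_width: 0.0939
gripper_force: 0.0
1.775 [ 0.4999 -0.0517  0.2556] [ 3.141e+00  1.000e-03 -0.000e+00] [-0.2 -0.2 -0.8] 0.09392951975368942 0.0
[[ 1.     0.001 -0.   ]
 [ 0.001 -1.    -0.   ]
 [-0.     0.    -1.   ]]
{'camera_matrix': array([[305.0905761 ,   0.        , 277.69448514],
       [  0.        , 305.0905761 , 209.39455533],
       [  0.        ,   0.        ,   1.        ]]), 'k1': 0.017632624773615185, 'world_from_camera': array([[ 1.17964100e-03,  9.68492574e-01,  2.49039641e-01,
         5.70957681e-01],
       [-9.99997825e-01,  7.14055003e-04,  1.95985450e-03,
        -5.11310804e-02],
       [ 1.72027653e-03, -2.49041411e-01,  9.68491309e-01,
         4.35205989e-01],
       [ 0.00000000e+00,  0.00000000e+00,  0.00000000e+00,
         1.00000000e+00]])}
```

View pics/w1.png

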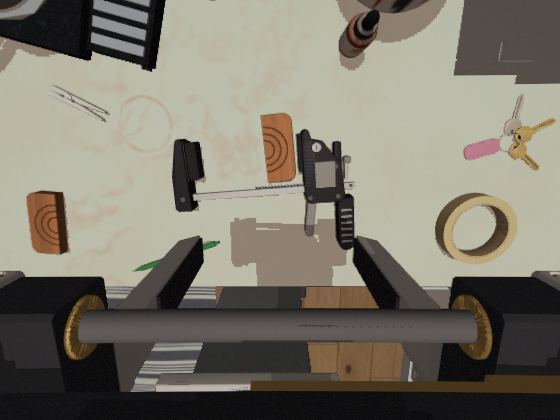

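The wrist view shows the half in the clamp at (278,147), the loose half at (47,222), the sliding jaw at (187,175) with its pad at (197,158), the fixed jaw at (305,160), the trigger at (311,215), the grip at (346,222), and the pen below.

```bash
python3 - <<'E'
from h import *
f=np.load('w1.npz'); p=f['p']; m=dict(camera_matrix=f['K'],k1=f['k'],world_from_camera=f['T'])
hsv=cv2.cvtColor(p,cv2.COLOR_BGR2HSV); h,s,v=cv2.split(hsv)
def rect(mk,box,z,nm):
    a,b,e,g=box; t=np.zeros_like(mk); t[a:b,e:g]=mk[a:b,e:g]
    c=max(cv2.findContours(t,0,1)[0],key=cv2.contourArea)
    w=ray(m,c[:,0].astype(float),z)[:,:2]*1000
    r=cv2.minAreaRect(w.astype(np.float32)); print(nm,np.round(cv2.boxPoints(r),1).tolist(),np.round(r[0],1),np.round(r[1],1),round(r[2],1))
wood=((h<16)&(s>120)&(v>50)).astype(np.uint8)
rect(wood,(180,262,20,75),.018,'b'); rect(wood,(105,190,255,300),.018,'a')
dk=(v<70).astype(np.uint8)
rect(dk,(195,250,335,358),.031,'grip')
rect(dk,(130,220,170,206),.034,'slidejaw')
c=cv2.resize(p[100:255,160:365],None,fx=3.8,fy=3.8,interpolation=cv2.INTER_CUBIC); cv2.imwrite('pics/crop2.png',c)
E
```

```text
b [[397.1000061035156, 262.1000061035156], [488.6000061035156, 254.60000610351562], [491.79998779296875, 294.0], [400.3999938964844, 301.5]] [444.5 278.1] [39.5 91.7] 85.3
a [[502.3999938964844, -38.900001525878906], [506.3999938964844, -77.19999694824219], [594.7000122070312, -68.0999984741211], [590.7000122070312, -29.799999237060547]] [548.6 -53.5] [88.8 38.5] 5.9
grip [[406.70001220703125, -135.5], [409.29998779296875, -164.60000610351562], [489.70001220703125, -157.1999969482422], [487.0, -128.10000610351562]] [ 448.2 -146.4] [80.7 29.2] 5.2
slidejaw [[461.3999938964844, 54.099998474121094], [556.7999877929688, 40.29999923706055], [562.5999755859375, 80.19999694824219], [467.20001220703125, 94.0]] [512.   67.2] [40.4 96.4] 81.8
```

View pics/crop2.png

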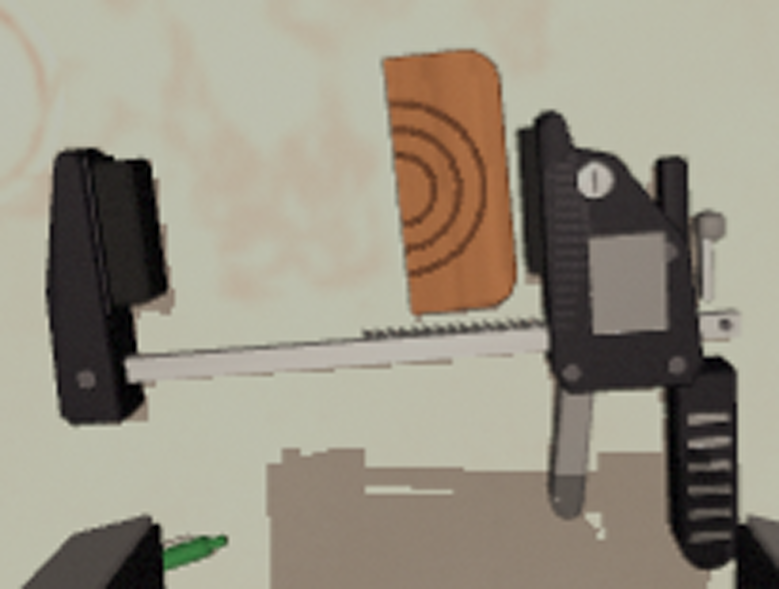

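```bash
python3 - <<'E'
from h import *
f=np.load('w1.npz'); m=dict(camera_matrix=f['K'],k1=f['k'],world_from_camera=f['T'])
P=lambda a,z: print(z,(ray(m,np.array(a,float)/3.8+[160,100],z)[:,:2]*1000).round(1).tolist())
P([(128,357),(365,343),(545,330)],.021)   # bar upper edge
P([(128,380),(545,349)],.021)  # lower edge
P([(518,130),(530,270)],.031)  # jaw face top
P([(168,290),(160,215)],.003)      # pad face bottom
P([(152,160)],.031)
P([(735,370),(738,540),(672,400),(672,520)],.031)   # grip outer/inner
P([(555,395),(550,500),(592,395),(584,500)],.029) # trigger
E
```

```text
0.021 [[486.4, 64.1], [491.7, -22.1], [496.5, -87.3]]
0.021 [[477.8, 64.7], [489.5, -87.5]]
0.031 [[566.8, -75.8], [519.5, -80.7]]
0.003 [[508.3, 52.5], [536.0, 53.7]]
0.031 [[556.7, 48.5]]
0.031 [[483.9, -154.4], [419.6, -159.5], [472.9, -132.5], [427.4, -134.8]]
0.029 [[474.2, -90.8], [434.4, -89.9], [474.2, -104.1], [434.5, -102.4]]
```

```bash
python3 -m handwheel '[[9.4,[-5.5,-33,5],[0,0,4.7]],[9.4,[-5.5,-33,5],[0,0,4.7]],[9.4,[-5.5,-33,5],[0,0,4.7]],[9.4,[-5.5,-33,5],[0,0,4.7]],[9.4,[-5.5,-33,5],[0,0,4.7]],[9.4,[-5.5,-33,5],[0,0,4.7]],[9.4,[-5.5,-33,10],[0,0,4.7]],[9.4,[-5.5,-33,15],[0,0,4.7]],[9.4,[-5.5,-33,20],[0,0,4.7]],[9.4,[-5.5,-33,22.7],[0,0,4.7]],[9.4,[-5.5,-33,22.7],[0,0,4.7]],[9.4,[-5.5,-33,22.7],[0,0,4.7]]]' && python3 - <<'E'
from h import *
st(); shot('wrist','w2.png')
E
```

```text
time: 3.32
ee_pos: [0.4452, 0.2794, 0.0298]
tool_rot: [-3.138, 0.126, -0.002]
ft_force: [0.8, 0.6, 0.1]
gripper_width: 0.094
gripper_force: 0.0
3.325 [0.4452 0.2794 0.0298] [-3.138e+00  1.260e-01 -2.000e-03] [0.8 0.6 0.1] 0.09396255686135103 0.0
[[ 0.997 -0.08   0.001]
 [-0.08  -0.997  0.001]
 [ 0.001 -0.001 -1.   ]]
```

View pics/w2.png

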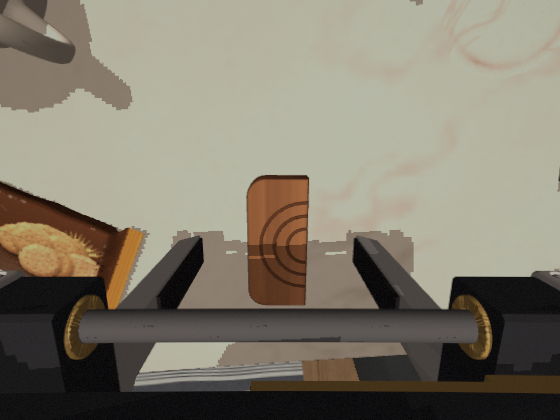

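The half lies square between the fingers, spanning (248–309, 175–305). I'll close on it and lift.

```bash
python3 -m handwheel '[[3.5,[0,0,0.1],[0,0,0]],[3.5,[0,0,0.1],[0,0,0]],[3.5,[0,0,0.1],[0,0,0]],[3.5,[0,0,0.1],[0,0,0]],[3.5,[0,0,0.1],[0,0,0]],[3.5,[0,0,-3],[0,0,0]],[3.5,[0,0,-7],[0,0,0]],[3.5,[0,0,-7],[0,0,0]],[3.5,[0,0,-7],[0,0,0]]]' && python3 - <<'E'
from h import *
s=st(); p,d,m=shot('wrist')
h,sa,v=cv2.split(cv2.cvtColor(p,cv2.COLOR_BGR2HSV)); mk=((h<16)&(sa>120)&(v>30)).astype(np.uint8); mk[:,:215]=0;mk[:,345:]=0;mk[:140]=0; mk[308:]=0
c=max(cv2.findContours(mk,0,1)[0],key=cv2.contourArea)
w=ray(m,c[:,0].astype(float),s['ee_pos'][2]-.0295+.018+.001)[:,:2]*1000
r=cv2.minAreaRect(w.astype(np.float32)); print(r,cv2.boundingRect(c)); cv2.imwrite('pics/w3.png',p)
E
```

```text
time: 4.5
ee_pos: [0.4444, 0.279, 0.0984]
tool_rot: [3.139, -0.125, -0.0]
ft_force: [-0.2, 0.2, -0.5]
gripper_width: 0.035
gripper_force: 0.0
4.5 [0.4444 0.279  0.0984] [ 3.139 -0.125 -0.   ] [-0.2  0.2 -0.5] 0.03497055973646874 0.0
[[ 0.997 -0.08  -0.   ]
 [-0.08  -0.997 -0.   ]
 [-0.     0.    -1.   ]]
((462.7583923339844, 278.285400390625), (28.49245262145996, 65.72428894042969), 85.02381896972656) (255, 164, 45, 99)
```

View pics/w3.png

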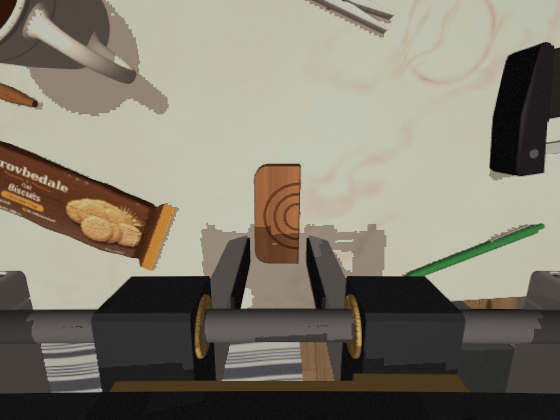

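The half still lies on the worktop at (277,213). The fingers had not closed before the lift, so I'll redo it with a longer close and a check.

```bash
python3 -m handwheel '[[6,[0,0,0],[0,0,0]],[6,[0,0,4],[0,0,0]],[6,[0,0,7.1],[0,0,0]],[6,[0,0,7.1],[0,0,0]],[6,[0,0,7.1],[0,0,0]],[6,[0,0,7.1],[0,0,0]],[3.5,[0,0,7.1],[0,0,0]],[3.5,[0,0,7.1],[0,0,0]],[3.5,[0,0,7.1],[0,0,0]],[3.5,[0,0,7.1],[0,0,0]],[3.5,[0,0,7.1],[0,0,0]],[3.5,[0,0,7.1],[0,0,0]],[3.5,[0,0,7.1],[0,0,0]],[3.5,[0,0,7.1],[0,0,0]]]'
```

```text
time: 6.3
ee_pos: [0.4444, 0.2793, 0.0277]
tool_rot: [3.139, -0.125, -0.0]
ft_force: [-0.3, -0.2, -0.5]
gripper_width: 0.035
gripper_force: 0.0
```

```bash
python3 - <<'E'
from h import *
s=st(); p,d,m=shot('wrist','w4.png'); print(d[215:300:12,280], d[250,100])
T=np.array(m['world_from_camera']);K=np.array(m['camera_matrix'])
def proj(w):
    c=T[:3,:3].T@(np.array(w)-T[:3,3]); return K[0,0]*c[0]/-c[2]+K[0,2],K[1,1]*-c[1]/-c[2]+K[1,2]
e=s['ee_pos'];Rm=R.from_rotvec(s['tool_rot']).as_matrix()
for t in [(0,.0175,.025),(0,-.0175,.025),(.008,.0175,.025),(0,0,0)]: print(t,proj(e+Rm@np.array(t)))
E
```

```text
6.3 [0.4444 0.2793 0.0277] [ 3.139 -0.125 -0.   ] [-0.3 -0.2 -0.5] 0.0349973992432988 0.0
[[ 0.997 -0.079 -0.   ]
 [-0.079 -0.997  0.   ]
 [-0.     0.    -1.   ]]
[0.19684854 0.19759971 0.20051074 0.20235379 0.2036538  0.20578295
 0.20739558 0.21073085] 0.20869996
(0, 0.0175, 0.025) (np.float64(302.60892045013617), np.float64(234.60823386407185))
(0, -0.0175, 0.025) (np.float64(253.1413994698189), np.float64(234.61084521632753))
(0.008, 0.0175, 0.025) (np.float64(302.84581661110053), np.float64(223.79036865806114))
(0, 0, 0) (np.float64(277.960499537911), np.float64(247.69015770952407))
```

View pics/w4.png

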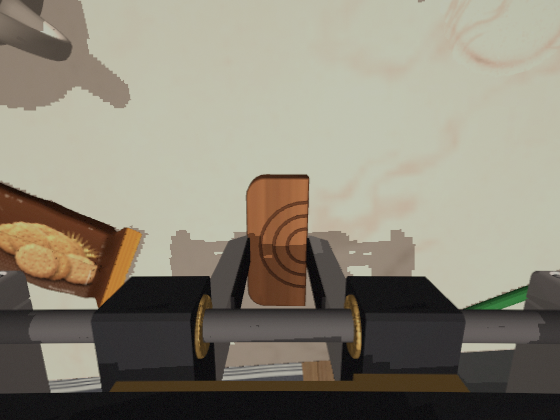

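```bash
python3 -m handwheel '[[2,[0,0,0],[0,0,0]],[2,[0,0,0],[0,0,0]],[2,[0,0,0],[0,0,0]],[2,[0,0,0],[0,0,0]]]'
```

```text
time: 6.85
ee_pos: [0.4445, 0.2793, 0.0277]
tool_rot: [-3.139, 0.125, -0.0]
ft_force: [0.0, -0.3, -1.0]
gripper_width: 0.0203
gripper_force: 0.0
```

```bash
cat > hb.py <<'E'
from h import *
s=st(); p,d,m=shot('wrist','w5.png')
h,sa,v=cv2.split(cv2.cvtColor(p,cv2.COLOR_BGR2HSV)); mk=((h<16)&(sa>120)&(v>30)).astype(np.uint8); mk[:,:215]=0;mk[:,345:]=0;mk[:140]=0; mk[308:]=0
for r in (180,190,200,210,220,235,250,270): 
    x=np.where(mk[r])[0]; print(r,x.min() if len(x) else None,x.max() if len(x) else None, [int(t) for t in p[r,235:325:5].mean(1)])
T=np.array(m['world_from_camera']);K=np.array(m['camera_matrix'])
for r in (195,210,225): 
  dd=d[r,278]; c=np.array([0,-(r-K[1,2])/K[1,1]*dd,-dd]); print('z at',r,(T[:3,:3]@c+T[:3,3]).round(4))
E
python3 hb.py
```

```text
6.85 [0.4445 0.2793 0.0277] [-3.139  0.125 -0.   ] [ 0.  -0.3 -1. ] 0.020280204890040898 0.0
[[ 0.997 -0.079  0.   ]
 [-0.079 -0.997  0.   ]
 [ 0.    -0.    -1.   ]]
180 253 308 [183, 182, 183, 184, 55, 105, 100, 98, 97, 99, 102, 102, 108, 112, 114, 178, 183, 184]
190 248 308 [183, 184, 183, 102, 102, 107, 100, 99, 95, 100, 102, 102, 108, 112, 112, 182, 181, 180]
200 247 307 [182, 182, 161, 102, 101, 106, 100, 97, 96, 99, 101, 103, 108, 107, 107, 181, 179, 178]
210 247 307 [182, 182, 183, 102, 102, 105, 100, 98, 95, 67, 101, 103, 108, 111, 110, 177, 177, 174]
220 247 307 [182, 182, 182, 104, 101, 104, 99, 60, 95, 100, 87, 65, 108, 111, 109, 179, 177, 175]
235 247 306 [183, 183, 144, 67, 95, 43, 63, 60, 64, 98, 100, 62, 104, 105, 105, 125, 121, 121]
250 262 294 [131, 73, 72, 75, 71, 9, 61, 61, 40, 63, 64, 63, 11, 91, 91, 72, 73, 131]
270 261 295 [74, 74, 74, 74, 10, 12, 60, 36, 60, 62, 43, 39, 26, 15, 74, 73, 72, 74]
z at 195 [0.4761 0.2769 0.0178]
z at 210 [0.4667 0.2777 0.0193]
z at 225 [0.4563 0.2785 0.0181]
```

```bash
python3 - <<'E'
from h import *
s=observe(); p,d,m=shot('wrist')
T=np.array(m['world_from_camera']);K=np.array(m['camera_matrix'])
for c in (250,305):
  for r in range(226,300,6):
    dd=d[r,c]; q=np.array([(c-K[0,2])/K[0,0]*dd,-(r-K[1,2])/K[1,1]*dd,-dd]); w=T[:3,:3]@q+T[:3,3]
    print(c,r,((w-s['ee_pos'])*1000).round(1),round(w[2]*1000,1),p[r,c])
E
```

```text
250 226 [12.9 17.1 -8.9] 18.8 [ 62  97 153]
250 232 [ 8.7 17.5 -9.3] 18.4 [ 59  94 149]
250 238 [ 9.7 16.1  5.5] 33.2 [66 72 77]
250 244 [ 9.9 15.2 16.3] 44.0 [70 74 79]
250 250 [ 9.4 14.6 24.1] 51.8 [71 75 80]
250 256 [ 9.9 13.7 33.7] 61.4 [69 73 79]
250 262 [ 9.5 13.1 40.3] 68.1 [68 72 77]
250 268 [ 9.7 12.5 47.6] 75.3 [68 72 78]
250 274 [ 9.1 12.1 52.8] 80.5 [69 73 79]
250 280 [ 9.7 11.4 59.9] 87.6 [70 74 80]
250 286 [ 8.7 11.2 63.2] 90.9 [63 67 73]
250 292 [ 7.9 11.  66.9] 94.6 [22 24 26]
250 298 [ 7.  10.8 70. ] 97.7 [31 31 35]
305 226 [ 10.3 -18.3  -8. ] 19.7 [ 62  99 155]
305 232 [  6.3 -18.1  -7.8] 19.9 [ 62 100 156]
305 238 [  7.2 -16.9   5.9] 33.6 [86 91 98]
305 244 [  7.2 -16.1  15.7] 43.4 [86 91 97]
305 250 [  7.5 -15.2  25.4] 53.1 [86 91 97]
305 256 [  7.5 -14.5  33.5] 61.2 [69 74 79]
305 262 [  6.7 -14.   39. ] 66.8 [69 73 78]
305 268 [  7.4 -13.3  47.1] 74.8 [70 74 78]
305 274 [  7.7 -12.7  53.9] 81.6 [69 73 79]
305 280 [  7.3 -12.3  58.8] 86.6 [69 72 79]
305 286 [  7.1 -11.8  63.6] 91.3 [56 59 64]
305 292 [  6.1 -11.5  66.8] 94.6 [16 15 18]
305 298 [  4.7 -11.2  69.1] 96.9 [28 29 32]
```

The finger depth readings put the visible tips at about TCP height, not 25 mm ahead of it, so they closed above the half. I'll open and feel my way down.

```bash
python3 -m handwheel '[[6,[0,0,-0.5],[0,0,0]],[6,[0,0,-0.5],[0,0,0]],[6,[0,0,0],[0,0,0]],[6,[0,0,0.3],[0,0,0]],[6,[0,0,0.6],[0,0,0]],[6,[0,0,0.6],[0,0,0]]]'; python3 -m handwheel '[[6,[0,0,0.3],[0,0,0]],[6,[0,0,0.6],[0,0,0]],[6,[0,0,0.6],[0,0,0]]]'
```

```text
time: 7.7
ee_pos: [0.4442, 0.2793, 0.0214]
tool_rot: [3.139, -0.124, -0.001]
ft_force: [-0.1, -0.5, -0.5]
gripper_width: 0.0599
gripper_force: 0.0
time: 8.07
ee_pos: [0.4443, 0.2793, 0.0154]
tool_rot: [3.139, -0.125, -0.001]
ft_force: [-1.2, -0.1, 0.2]
gripper_width: 0.0599
gripper_force: 0.0
```

```bash
python3 -m handwheel '[[6,[0,0,0.2],[0,0,0]],[6,[0,0,0.4],[0,0,0]],[6,[0,0,0.6],[0,0,0]],[6,[0,0,0.6],[0,0,0]]]'; python3 - <<'E'
from h import *
s=observe(); p,d,m=shot('wrist')
T=np.array(m['world_from_camera']);K=np.array(m['camera_matrix'])
c0=[x for x in (215,220,225,230,235)]
for c in c0:
  for r in range(228,252,3):
    dd=d[r,c]; q=np.array([(c-K[0,2])/K[0,0]*dd,-(r-K[1,2])/K[1,1]*dd,-dd]); w=T[:3,:3]@q+T[:3,3]
    print(c,r,((w-s['ee_pos'])*1000).round(1),round(w[2]*1000,1),p[r,c].tolist())
E
```

```text
time: 8.57
ee_pos: [0.4444, 0.2793, 0.0096]
tool_rot: [3.139, -0.125, -0.0]
ft_force: [-0.3, 0.5, 0.2]
gripper_width: 0.0598
gripper_force: 0.0
215 228 [13.3 39.8 -9. ] 0.5 [172, 189, 189]
215 231 [11.  40.2 -9.7] -0.1 [170, 189, 189]
215 234 [ 9.3 40.2 -8.6] 1.0 [117, 133, 146]
215 237 [  6.7  40.9 -10.3] -0.8 [116, 131, 145]
215 240 [11.5 36.4  9.5] 19.0 [69, 73, 79]
215 243 [11.5 35.3 14.7] 24.2 [71, 75, 80]
215 246 [11.3 34.5 19.1] 28.6 [69, 72, 78]
215 249 [11.4 33.5 23.8] 33.4 [70, 73, 79]
220 228 [13.1 36.5 -8.6] 0.9 [170, 189, 189]
220 231 [11.1 36.8 -8.6] 1.0 [170, 189, 189]
220 234 [ 9.1 37.  -8.5] 1.0 [172, 190, 189]
220 237 [11.2 34.5  3.7] 13.3 [86, 92, 99]
220 240 [11.2 33.5  9.3] 18.8 [69, 74, 79]
220 243 [11.1 32.6 14. ] 23.6 [68, 72, 77]
220 246 [11.4 31.5 20. ] 29.5 [70, 74, 79]
220 249 [10.7 31.1 22.7] 32.2 [62, 66, 71]
225 228 [ 12.4  33.6 -10.1] -0.5 [171, 190, 189]
225 231 [10.6 33.7 -9.3] 0.3 [170, 189, 189]
225 234 [ 8.7 33.9 -9. ] 0.6 [168, 187, 186]
225 237 [10.8 31.5  3.4] 13.0 [67, 71, 77]
225 240 [10.1 31.   6.8] 16.4 [61, 65, 69]
225 243 [ 9.1 30.7  9.4] 18.9 [22, 21, 23]
225 246 [ 9.8 29.5 16.3] 25.8 [9, 7, 11]
225 249 [ 8.4 29.5 17.2] 26.8 [11, 11, 12]
230 228 [12.6 30.1 -8.7] 0.9 [171, 189, 189]
230 231 [10.5 30.3 -8.8] 0.7 [171, 189, 189]
230 234 [ 8.4 30.6 -9.1] 0.5 [169, 187, 187]
230 237 [ 6.3 30.9 -9.2] 0.3 [112, 127, 140]
230 240 [ 4.5 31.  -8.5] 1.0 [110, 124, 136]
230 243 [ 2.2 31.4 -9. ] 0.5 [110, 123, 136]
230 246 [-0.1 31.7 -9.7] -0.1 [109, 122, 136]
230 249 [-1.7 31.7 -8.4] 1.2 [85, 98, 108]
235 228 [12.7 26.7 -7.7] 1.9 [172, 190, 189]
235 231 [10.5 27.  -8.1] 1.4 [172, 191, 189]
235 234 [ 8.2 27.3 -8.8] 0.7 [167, 185, 186]
235 237 [ 6.  27.7 -9.4] 0.2 [117, 132, 145]
235 240 [ 4.  27.9 -9.2] 0.3 [116, 132, 145]
235 243 [ 1.9 28.1 -9.3] 0.3 [117, 131, 146]
235 246 [ 0.  28.2 -8.6] 0.9 [117, 132, 146]
235 249 [-2.1 28.5 -8.8] 0.8 [118, 133, 147]
```

The tips stand at z≈0.012 with the TCP at 0.0096, so the stated tip offset doesn't hold. I'll go 7 mm lower and close.

```bash
python3 -m handwheel '[[6,[0,0,0.3],[0,0,0]],[6,[0,0,0.6],[0,0,0]],[6,[0,0,0.6],[0,0,0]]]'; python3 -m handwheel '[[3.5,[0,0,0.1],[0,0,0]],[3.5,[0,0,0.1],[0,0,0]],[3.5,[0,0,0.1],[0,0,0]],[3.5,[0,0,0.1],[0,0,0]],[3.5,[0,0,0.1],[0,0,0]]]'
```

```text
time: 9.0
ee_pos: [0.4443, 0.2792, 0.0034]
tool_rot: [3.139, -0.125, -0.001]
ft_force: [-0.3, -0.7, 0.7]
gripper_width: 0.06
gripper_force: 0.0
time: 9.62
ee_pos: [0.4445, 0.2794, 0.0028]
tool_rot: [-3.139, 0.125, -0.0]
ft_force: [-0.6, 0.7, -1.3]
gripper_width: 0.0397
gripper_force: 30.0
```

```bash
python3 -m handwheel '[[3.5,[0,0,-3],[0,0,0]],[3.5,[0,0,-8],[0,0,0]],[3.5,[0,0,-10],[0,0,0]],[3.5,[0,0,-10],[0,0,0]]]'; cat > hold.py <<'E'
from h import *
s=st(); p,d,m=shot('wrist')
h,sa,v=cv2.split(cv2.cvtColor(p,cv2.COLOR_BGR2HSV)); mk=((h<16)&(sa>120)&(v>40)).astype(np.uint8); mk[:,:215]=0;mk[:,345:]=0;mk[:140]=0; mk[308:]=0
c=max(cv2.findContours(mk,0,1)[0],key=cv2.contourArea)
zt=s['ee_pos'][2]-.003+.018
w=ray(m,c[:,0].astype(float),zt); t=((w-s['ee_pos'])@R.from_rotvec(s['tool_rot']).as_matrix())*1000
r=cv2.minAreaRect(t[:,:2].astype(np.float32)); print(r,cv2.boundingRect(c)); print(np.round(cv2.boxPoints(r),1).tolist(), d[190:230:10,278])
E
python3 hold.py
```

```text
time: 10.12
ee_pos: [0.4452, 0.2796, 0.104]
tool_rot: [-3.138, 0.125, -0.004]
ft_force: [0.6, -0.7, -2.3]
gripper_width: 0.0397
gripper_force: 30.0
10.125 [0.4452 0.2796 0.104 ] [-3.138  0.125 -0.004] [ 0.6 -0.7 -2.3] 0.039735765960277766 29.99624490737915
[[ 0.997 -0.08   0.002]
 [-0.08  -0.997  0.001]
 [ 0.002 -0.001 -1.   ]]
((6.441608428955078, -0.13944244384765625), (39.84356689453125, 77.48062896728516), 89.94873046875) (243, 180, 72, 128)
[[-32.29999923706055, -20.0], [45.20000076293945, -20.100000381469727], [45.20000076293945, 19.700000762939453], [-32.29999923706055, 19.799999237060547]] [0.16699865 0.1682468  0.16823842 0.1715888 ]
```

The half is held square and centred in the hand (within 0.3 mm). I'll move it above the jaws and look again.

```bash
python3 -m handwheel '[[3.5,[3,6,0],[0,0,-3]],[3.5,[6,12,0],[0,0,-6]],[3.5,[9,18,0],[0,0,-10.1]],[3.5,[11.9,24,0],[0,0,-10.1]],[3.5,[11.9,26.5,0],[0,0,-10.1]],[3.5,[11.9,26.5,0],[0,0,-10.1]],[3.5,[11.9,26.5,0],[0,0,-10.1]]]'; cat > scene.py <<'E'
from h import *
s=st(); p,d,m=shot('wrist','w6.png')
h,sa,v=cv2.split(cv2.cvtColor(p,cv2.COLOR_BGR2HSV)); mk=((h<16)&(sa>120)&(v>40)).astype(np.uint8)
for c in cv2.findContours(mk,0,1)[0]:
    if cv2.contourArea(c)<600: continue
    for z in (.018,s['ee_pos'][2]+.015):
        w=ray(m,c[:,0].astype(float),z)[:,:2]*1000; r=cv2.minAreaRect(w.astype(np.float32))
        print(cv2.boundingRect(c),round(z,3),np.round(cv2.boxPoints(r),1).tolist(),np.round(r[0],1),np.round(r[1],1),round(r[2],1))
E
python3 scene.py
```

```text
time: 11.05
ee_pos: [0.5413, 0.0063, 0.1016]
tool_rot: [-3.137, -0.152, 0.003]
ft_force: [-0.0, 0.3, -0.3]
gripper_width: 0.0394
gripper_force: 30.0
11.05 [0.5413 0.0063 0.1016] [-3.137e+00 -1.520e-01  3.000e-03] [-0.   0.3 -0.3] 0.03940455623815804 29.99636560678482
[[ 0.995  0.097 -0.002]
 [ 0.097 -0.995  0.   ]
 [-0.002 -0.001 -1.   ]]
(243, 180, 71, 129) 0.018 [[443.1000061035156, 28.899999618530273], [449.29998779296875, -34.70000076293945], [573.9000244140625, -22.399999618530273], [567.7000122070312, 41.099998474121094]] [508.5   3.2] [125.2  63.9] 5.6
(243, 180, 71, 129) 0.117 [[506.5, 23.200000762939453], [510.3999938964844, -16.5], [588.2999877929688, -8.899999618530273], [584.4000244140625, 30.899999618530273]] [547.4   7.2] [78.3 39.9] 5.6
(321, 160, 49, 98) 0.018 [[502.70001220703125, -36.400001525878906], [507.1000061035156, -77.9000015258789], [596.0, -68.5999984741211], [591.7000122070312, -27.0]] [549.4 -52.5] [89.4 41.8] 6.0
(321, 160, 49, 98) 0.117 [[543.7999877929688, -17.600000381469727], [546.5, -43.599998474121094], [602.0999755859375, -37.70000076293945], [599.4000244140625, -11.800000190734863]] [573.  -27.7] [55.9 26.1] 6.0
(495, 21, 42, 58) 0.018 [[665.2999877929688, -155.39999389648438], [674.0999755859375, -184.3000030517578], [710.7000122070312, -173.10000610351562], [701.9000244140625, -144.1999969482422]] [ 688.  -164.3] [38.3 30.2] 17.1
(495, 21, 42, 58) 0.117 [[645.4000244140625, -92.0], [650.9000244140625, -110.0999984741211], [673.7999877929688, -103.0999984741211], [668.2999877929688, -85.0]] [659.6 -97.6] [24.  18.9] 17.1
```

View pics/w6.png

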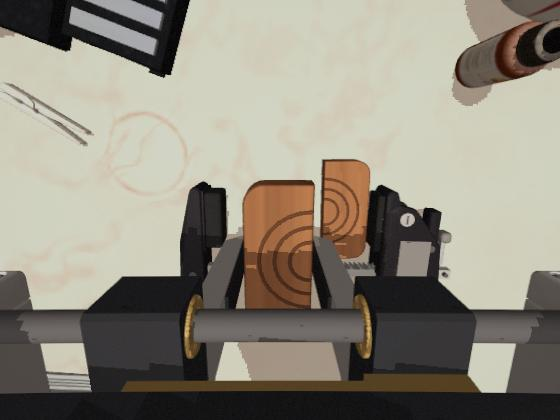

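The loose half hangs at (278,240), parallel to half_a at (345,208), with clear space to the pad at (215,215) and the fixed jaw at (380,220). It needs 1.5 mm further along tool x, then down.

```bash
python3 -m handwheel '[[3.5,[0.15,0,2],[0,0,-0.4]],[3.5,[0.15,0,5],[0,0,-0.4]],[3.5,[0.15,0,7.5],[0,0,-0.4]],[3.5,[0.15,0,9],[0,0,-0.4]],[3.5,[0.15,0,9.6],[0,0,-0.4]],[3.5,[0.15,0,9.6],[0,0,-0.4]]]'; python3 scene.py
```

```text
time: 11.85
ee_pos: [0.5436, 0.0063, 0.0068]
tool_rot: [-3.137, -0.164, -0.0]
ft_force: [-0.5, -0.2, -1.3]
gripper_width: 0.0393
gripper_force: 30.0
11.85 [0.5436 0.0063 0.0068] [-3.137 -0.164 -0.   ] [-0.5 -0.2 -1.3] 0.03932950778690906 29.99619483947754
[[ 0.995  0.104 -0.   ]
 [ 0.104 -0.995  0.   ]
 [ 0.    -0.    -1.   ]]
(243, 180, 71, 129) 0.018 [[506.1000061035156, 22.899999618530273], [510.6000061035156, -17.600000381469727], [590.2000122070312, -8.899999618530273], [585.7999877929688, 31.700000762939453]] [548.2   7. ] [80.2 40.8] 6.3
(243, 180, 71, 129) 0.022 [[508.6000061035156, 22.700000762939453], [512.9000244140625, -16.899999618530273], [590.7999877929688, -8.300000190734863], [586.4000244140625, 31.299999237060547]] [549.7   7.2] [78.3 39.9] 6.3
(340, 178, 78, 106) 0.018 [[529.2000122070312, -31.899999618530273], [533.7000122070312, -74.5999984741211], [597.4000244140625, -67.9000015258789], [592.9000244140625, -25.200000762939453]] [563.3 -49.9] [64.1 42.9] 6.0
(340, 178, 78, 106) 0.022 [[531.0999755859375, -30.899999618530273], [535.5, -72.5999984741211], [597.7999877929688, -66.0], [593.4000244140625, -24.299999237060547]] [564.5 -48.5] [62.6 41.9] 6.0
```

The ends agree within 0.5 mm. I'll lower, release and lift.

```bash
python3 -m handwheel '[[3.5,[0,0,0.25],[0,0,0]],[3.5,[0,0,0.4],[0,0,0]],[3.5,[0,0,0.4],[0,0,0]],[4.7,[0,0,0.4],[0,0,0]],[4.7,[0,0,0.4],[0,0,0]],[4.7,[0,0,0.4],[0,0,0]],[4.7,[0,0,0.4],[0,0,0]]]'; python3 -m handwheel '[[4.7,[0,0,-2],[0,0,0]],[4.7,[0,0,-6],[0,0,0]],[4.7,[0,0,-12],[0,0,0]],[4.7,[-7,2,-18],[0,0,0]],[9.4,[-12,4,-22],[0,0,0]],[9.4,[-12,4,-22],[0,0,0]],[9.4,[-12,4,-22],[0,0,0]]]'; python3 scene.py
```

```text
time: 12.78
ee_pos: [0.5436, 0.0059, 0.0027]
tool_rot: [-3.137, -0.163, -0.0]
ft_force: [0.1, 0.2, -0.4]
gripper_width: 0.0472
gripper_force: 0.0
time: 13.65
ee_pos: [0.4278, -0.0475, 0.2245]
tool_rot: [3.136, 0.16, 0.005]
ft_force: [1.0, 0.3, -0.6]
gripper_width: 0.0734
gripper_force: 0.0
13.65 [ 0.4278 -0.0475  0.2245] [3.136 0.16  0.005] [ 1.   0.3 -0.6] 0.07340877177856978 0.0
[[ 0.995  0.101  0.003]
 [ 0.101 -0.995 -0.002]
 [ 0.003  0.002 -1.   ]]
(225, 49, 36, 81) 0.018 [[495.1000061035156, 20.299999237060547], [499.29998779296875, -19.200000762939453], [587.2000122070312, -10.0], [583.0999755859375, 29.600000381469727]] [541.2   5.2] [88.5 39.8] 6.0
(225, 49, 36, 81) 0.24 [[496.70001220703125, -13.899999618530273], [498.5, -30.799999237060547], [536.0, -26.799999237060547], [534.2000122070312, -10.0]] [516.3 -20.4] [37.7 17. ] 6.0
(277, 48, 33, 81) 0.018 [[502.5, -39.400001525878906], [506.29998779296875, -76.9000015258789], [594.2000122070312, -68.0], [590.4000244140625, -30.5]] [548.4 -53.7] [88.4 37.7] 5.8
(277, 48, 33, 81) 0.24 [[499.8999938964844, -39.400001525878906], [501.5, -55.400001525878906], [539.0, -51.599998474121094], [537.4000244140625, -35.599998474121094]] [519.4 -45.5] [37.7 16.1] 5.8
```

Both halves lie parallel and flush (within 1 mm), with about 20 mm between them. Next I'll go over the grip and trigger.

```bash
python3 -m handwheel '[[9.4,[1.7,5,5],[0,0,1.1]],[9.4,[1.7,7.9,10],[0,0,1.1]],[9.4,[1.7,7.9,14],[0,0,1.1]],[9.4,[1.7,7.9,14],[0,0,1.1]]]'; python3 - <<'E'
from h import *
s=st(); p,d,m=shot('wrist','w7.png')
T=np.array(m['world_from_camera']);K=np.array(m['camera_matrix'])
# world points of all depth pixels; list height profile along world y at x about 0.453 and finger tips
rr,cc=np.mgrid[:420,:560]; q=np.stack([(cc-K[0,2])/K[0,0]*d,-(rr-K[1,2])/K[1,1]*d,-d],-1); w=q@T[:3,:3].T+T[:3,3]
for x0 in (.445,.455,.465):
  k=(abs(w[...,0]-x0)<.0015)&(w[...,2]>.015)&(w[...,2]<.05)&(d>0)&(w[...,1]<-.06)&(w[...,1]>-.2)
  print(x0,np.unique((w[k][:,1]*1000).round()).astype(int).tolist())
E
```

```text
time: 14.2
ee_pos: [0.4516, -0.1221, 0.0795]
tool_rot: [-3.136, -0.134, 0.01]
ft_force: [0.8, -0.3, 0.2]
gripper_width: 0.094
gripper_force: 0.0
14.2 [ 0.4516 -0.1221  0.0795] [-3.136 -0.134  0.01 ] [ 0.8 -0.3  0.2] 0.09395720874969897 0.0
[[ 0.996  0.085 -0.007]
 [ 0.085 -0.996  0.003]
 [-0.006 -0.003 -1.   ]]
0.445 [-157, -156, -155, -154, -153, -152, -151, -150, -149, -148, -147, -146, -145, -144, -143, -142, -141, -140, -139, -138, -137, -136, -135, -102, -101, -100, -99, -98, -97, -96, -95, -94, -93, -92, -91]
0.455 [-156, -155, -154, -153, -152, -151, -150, -149, -148, -147, -146, -145, -144, -143, -142, -141, -140, -139, -138, -137, -136, -135, -134, -103, -102, -101, -100, -99, -98, -97, -96, -95, -94, -93, -92, -91]
0.465 [-155, -154, -153, -152, -151, -150, -149, -148, -147, -146, -145, -144, -143, -142, -141, -140, -139, -138, -137, -136, -135, -134, -103, -102, -101, -100, -99, -98, -97, -96, -95, -94, -93, -92]
```

Midpoint y≈−0.1237, so I'll shift 1.5 mm and go down.

```bash
python3 -m handwheel '[[9.4,[0.1,0.15,4],[0,0,0]],[9.4,[0.1,0.15,7],[0,0,0]],[9.4,[0.1,0.15,7.4],[0,0,0]],[7,[0.1,0.15,7.4],[0,0,0]],[7,[0.1,0.15,7.4],[0,0,0]],[7,[0.1,0.15,7.4],[0,0,0]]]'
```

```text
time: 15.0
ee_pos: [0.4552, -0.1248, 0.0097]
tool_rot: [3.138, 0.133, 0.002]
ft_force: [0.4, -0.4, 0.6]
gripper_width: 0.0708
gripper_force: 0.0
```

```bash
python3 -m handwheel '[[7,[0,0,0.4],[0,0,0]],[6.4,[0,0,0.4],[0,0,0]],[6.0,[0,0.2,0.4],[0,0,0]],[5.4,[0,0.5,0.4],[0,0,0]],[4.9,[0,0.75,0.4],[0,0,0]],[4.9,[0,0.85,0.4],[0,0,0]]]'; cat > gap.py <<'E'
from h import *
def cloud(n):
    p,d,m=shot(n); T=np.array(m['world_from_camera']);K=np.array(m['camera_matrix'])
    rr,cc=np.mgrid[:420,:560].astype(float); u=cv2.undistortPoints(np.stack([cc,rr],-1).reshape(-1,1,2),K,np.array([m['k1'],0,0,0,0.])).reshape(420,560,2)
    return p,(np.stack([u[...,0]*d,-u[...,1]*d,-d],-1)@T[:3,:3].T+T[:3,3])*1000
s=st(); p,w=cloud('wrist')
h,sa,v=cv2.split(cv2.cvtColor(p,cv2.COLOR_BGR2HSV)); mk=((h<16)&(sa>120)&(v>40)).astype(np.uint8)
for x0 in (535,550,560):
  k=(abs(w[...,0]-x0)<2)&(w[...,1]>-130)&(w[...,1]<110)
  wd=np.sort(w[k&(mk>0)&(w[...,2]>14)&(w[...,2]<22)][:,1]); j=np.sort(w[k&(w[...,2]>26)&(w[...,2]<40)][:,1])
  def seg(a,g): 
      if len(a)==0: return []
      i=np.where(np.diff(a)>g)[0]; return [(round(float(l)),round(float(r))) for l,r in zip(a[np.r_[0,i+1]],a[np.r_[i,len(a)-1]])]
  print(x0,'wood',seg(wd,3),'jaws',seg(j,3))
k=(mk>0)&(w[...,2]>14)&(w[...,2]<22)&(w[...,0]>440)&(abs(w[...,1]+20)<100)
t=k.astype(np.uint8)
for c in cv2.findContours(t,0,1)[0]:
  if cv2.contourArea(c)>400:
    mm=np.zeros_like(t); cv2.drawContours(mm,[c],-1,1,-1); a=w[(mm>0)&k][:,:2].astype(np.float32); r=cv2.minAreaRect(a); print('half',np.round(cv2.boxPoints(r),1).tolist(),np.round(r[2],1))
E
python3 gap.py
```

```text
time: 15.75
ee_pos: [0.4548, -0.133, 0.0045]
tool_rot: [-3.138, -0.133, 0.001]
ft_force: [-4.2, 2.9, 0.5]
gripper_width: 0.0489
gripper_force: 4.2
15.75 [ 0.4548 -0.133   0.0045] [-3.138e+00 -1.330e-01  1.000e-03] [-4.2  2.9  0.5] 0.04894046705032123 4.220610558986664
[[ 0.996  0.085 -0.001]
 [ 0.085 -0.996  0.   ]
 [-0.001 -0.    -1.   ]]
535 wood [(-74, -35), (-16, 15)] jaws [(-130, -78)]
550 wood [(-73, -33), (-15, 13)] jaws [(-130, -125), (-118, -77)]
560 wood [(-72, -32), (-14, 11)] jaws [(-109, -75)]
half [[502.20001220703125, -37.29999923706055], [506.3999938964844, -77.80000305175781], [581.7000122070312, -70.0], [577.5, -29.5]] 5.9
half [[495.5, 18.399999618530273], [499.29998779296875, -19.700000762939453], [576.4000244140625, -12.0], [572.5999755859375, 26.200000762939453]] 5.7
```

Trigger is moving freely, with 4 N on the fingers. I'll finish the stroke, then look with the other cameras.

```bash
python3 -m handwheel '[[4.5,[0,0.2,0],[0,0,0]],[4.1,[0,0.4,0],[0,0,0]],[3.9,[0,0.5,0],[0,0,0]],[3.9,[0,0.5,0],[0,0,0]]]'; cat > gap2.py <<'E'
from gap import *
for n in ('top','scene'):
  p,w=cloud(n); print(n)
  for x0 in (520,530,540,550):
    k=(abs(w[...,0]-x0)<3)&(w[...,1]>-130)&(w[...,1]<110)
    print(x0,'hi',seg(np.sort(w[k&(w[...,2]>26)&(w[...,2]<42)][:,1]),5),'mid',seg(np.sort(w[k&(w[...,2]>12)&(w[...,2]<23)][:,1]),5))
E
python3 gap2.py
```

```text
time: 16.3
ee_pos: [0.4558, -0.1383, 0.0047]
tool_rot: [3.139, 0.132, 0.0]
ft_force: [-2.3, -1.0, -4.0]
gripper_width: 0.0392
gripper_force: 6.8
16.3 [ 0.4558 -0.1383  0.0047] [3.139 0.132 0.   ] [-2.3 -1.  -4. ] 0.0392451903570104 6.8074617139063776
[[ 0.996  0.084  0.   ]
 [ 0.084 -0.996 -0.   ]
 [ 0.     0.    -1.   ]]
535 wood [(-74, -35), (-16, 10)] jaws [(-130, -78)]
550 wood [(-73, -33), (-14, 7)] jaws [(-130, -126), (-119, -77)]
560 wood [(-72, -32), (-14, 5)] jaws [(-110, -75)]
half [[502.20001220703125, -37.79999923706055], [506.29998779296875, -77.69999694824219], [582.5, -69.9000015258789], [578.5, -30.0]] 5.8
half [[496.20001220703125, 13.699999809265137], [499.29998779296875, -19.799999237060547], [576.7000122070312, -12.699999809265137], [573.5999755859375, 20.899999618530273]] 5.3
top
520 hi [(46, 77)] mid [(-62, -34), (-13, 22), (44, 45)]
530 hi [(46, 76)] mid [(-61, -45), (-40, -34), (-12, 26), (45, 46)]
540 hi [(47, 77)] mid [(-58, -33), (-11, 27), (46, 47)]
550 hi [(48, 75)] mid [(-57, -33), (-11, 28), (47, 48)]
scene
520 hi [(-128, -80), (-35, -35), (44, 44), (49, 78)] mid [(-90, -36), (-16, 23), (75, 76)]
530 hi [(-129, -79), (-47, -47), (45, 45), (50, 76)] mid [(-83, -80), (-73, -34), (-18, -18), (-11, 19), (24, 24), (75, 77)]
540 hi [(-124, -80), (-34, -34), (27, 27), (45, 74)] mid [(-80, -79), (-74, -31), (-13, 24), (74, 75)]
550 hi [(-128, -128), (-121, -76), (46, 74)] mid [(-79, -79), (-73, -34), (-16, 24), (71, 73)]
```

```bash
python3 -m handwheel '[[5,[0,-0.5,0],[0,0,0]],[6,[0,-1.0,0],[0,0,0]],[6.8,[0,-1.35,0],[0,0,0]],[6.8,[0,-1.35,0],[0,0,0]],[6,[0,-1.1,0],[0,0,0]],[5.3,[0,-0.8,0],[0,0,0]],[4.6,[0,-0.45,0],[0,0,0]],[4.1,[0,-0.15,0],[0,0,0]],[3.8,[0,0,0],[0,0,0]],[3.8,[0,0,0],[0,0,0]]]'; python3 gap2.py | grep -v half
```

```text
time: 17.7
ee_pos: [0.4558, -0.1385, 0.0047]
tool_rot: [3.139, 0.132, 0.0]
ft_force: [-2.0, -3.0, 2.8]
gripper_width: 0.0385
gripper_force: 15.1
17.7 [ 0.4558 -0.1385  0.0047] [3.139 0.132 0.   ] [-2.  -3.   2.8] 0.03846702389344198 15.143932406790555
[[ 0.996  0.084  0.   ]
 [ 0.084 -0.996 -0.   ]
 [ 0.     0.    -1.   ]]
535 wood [(-73, -35), (-17, 9)] jaws [(-130, -77)]
550 wood [(-72, -33), (-15, 6)] jaws [(-130, -125), (-118, -76)]
560 wood [(-70, -32), (-13, 6)] jaws [(-129, -125), (-109, -75)]
top
520 hi [(37, 70)] mid [(-62, -35), (-13, 22), (36, 37)]
530 hi [(38, 68)] mid [(-61, -34), (-12, 27), (37, 37)]
540 hi [(39, 69)] mid [(-61, -33), (-12, 27), (38, 38)]
550 hi [(40, 67)] mid [(-60, -32), (-11, 28), (39, 39)]
scene
520 hi [(-129, -80), (36, 68)] mid [(-87, -83), (-76, -71), (-65, -35), (-14, 24), (67, 69)]
530 hi [(-128, -104), (-99, -92), (-86, -79), (35, 69)] mid [(-81, -79), (-74, -70), (-65, -36), (-17, 24), (65, 68)]
540 hi [(-126, -107), (-100, -75), (40, 66)] mid [(-81, -34), (-13, 26), (65, 68)]
550 hi [(-118, -98), (-93, -75), (37, 37), (42, 42), (47, 66)] mid [(-78, -35), (-14, 23), (63, 66)]
```

```bash
python3 -m handwheel '[[5,[0,-0.5,0],[0,0,0]],[6,[0,-1.0,0],[0,0,0]],[7.0,[0,-1.35,0],[0,0,0]],[7.0,[0,-1.35,0],[0,0,0]],[7.0,[0,-1.35,0],[0,0,0]],[6,[0,-1.1,0],[0,0,0]],[5.3,[0,-0.8,0],[0,0,0]],[4.6,[0,-0.45,0],[0,0,0]],[4.1,[0,-0.15,0],[0,0,0]],[3.85,[0,0,0],[0,0,0]],[3.85,[0,0,0],[0,0,0]]]'; python3 gap2.py | grep -v half
```

```text
time: 19.23
ee_pos: [0.4555, -0.1385, 0.0046]
tool_rot: [3.139, 0.132, -0.0]
ft_force: [-3.8, -4.7, 1.7]
gripper_width: 0.0389
gripper_force: 9.7
19.225 [ 0.4555 -0.1385  0.0046] [ 3.139  0.132 -0.   ] [-3.8 -4.7  1.7] 0.03893819681654134 9.695257293060422
[[ 0.996  0.084 -0.   ]
 [ 0.084 -0.996 -0.   ]
 [-0.     0.    -1.   ]]
535 wood [(-73, -35), (-17, 9)] jaws [(-130, -78)]
550 wood [(-72, -33), (-15, 7)] jaws [(-130, -125), (-118, -75)]
560 wood [(-71, -32), (-15, 5)] jaws [(-129, -125), (-109, -75)]
top
520 hi [(24, 56)] mid [(-62, -35), (-16, 23)]
530 hi [(27, 57)] mid [(-61, -34), (-15, 24)]
540 hi [(26, 56)] mid [(-61, -33), (-14, 27)]
550 hi [(29, 54)] mid [(-60, -33), (-13, 27)]
scene
520 hi [(-129, -89), (-35, -35), (0, 0), (22, 56)] mid [(-89, -86), (-78, -52), (-46, -37), (-21, 14), (54, 55)]
530 hi [(-126, -78), (28, 56)] mid [(-81, -79), (-73, -37), (-18, -6), (0, 16), (54, 55)]
540 hi [(-127, -116), (-111, -76), (-49, -49), (24, 34), (39, 54)] mid [(-78, -72), (-67, -56), (-51, -46), (-40, -36), (-13, -7), (-2, 0), (6, 14), (52, 54)]
550 hi [(-130, -77), (22, 52)] mid [(-82, -79), (-74, -68), (-62, -58), (-53, -47), (-41, -32), (-15, 18), (50, 53)]
```

```bash
python3 -m handwheel '[[5,[0,-0.5,0],[0,0,0]],[6,[0,-1.0,0],[0,0,0]],[7.0,[0,-1.35,0],[0,0,0]],[7.0,[0,-1.35,0],[0,0,0]],[7.0,[0,-1.35,0],[0,0,0]],[6,[0,-1.1,0],[0,0,0]],[5.3,[0,-0.8,0],[0,0,0]],[4.6,[0,-0.45,0],[0,0,0]],[4.1,[0,-0.15,0],[0,0,0]],[3.85,[0,0,0],[0,0,0]],[3.85,[0,0,0],[0,0,0]]]'; python3 gap2.py | grep -v scene
```

```text
time: 20.75
ee_pos: [0.4556, -0.1385, 0.0047]
tool_rot: [3.139, 0.132, -0.0]
ft_force: [-3.2, -4.9, 2.6]
gripper_width: 0.0389
gripper_force: 9.9
20.75 [ 0.4556 -0.1385  0.0047] [ 3.139  0.132 -0.   ] [-3.2 -4.9  2.6] 0.038913725890953293 9.941782804671675
[[ 0.996  0.084 -0.   ]
 [ 0.084 -0.996 -0.   ]
 [-0.     0.    -1.   ]]
535 wood [(-73, -34), (-29, 9)] jaws [(-130, -77)]
550 wood [(-71, -32), (-28, 7)] jaws [(-130, -123), (-119, -75)]
560 wood [(-70, -31), (-27, 5)] jaws [(-130, -124), (-109, -74)]
half [[502.20001220703125, -36.599998474121094], [506.29998779296875, -77.80000305175781], [582.2999877929688, -70.30000305175781], [578.2999877929688, -29.0]] 5.6
half [[497.3999938964844, 8.5], [502.20001220703125, -33.599998474121094], [578.0, -24.899999618530273], [573.2000122070312, 17.100000381469727]] 6.5
top
520 hi [(13, 45)] mid [(-62, -35), (-29, 12)]
530 hi [(14, 43)] mid [(-61, -34), (-26, 13)]
540 hi [(15, 41)] mid [(-61, -33), (-25, 13)]
550 hi [(15, 42)] mid [(-60, -32), (-24, 15)]
520 hi [(-129, -83), (-42, -42), (8, 45)] mid [(-86, -84), (-76, -66), (-59, -37), (-29, 1), (42, 43)]
530 hi [(-130, -91), (-85, -76), (10, 44)] mid [(-80, -79), (-72, -66), (-60, 1), (41, 45)]
540 hi [(-129, -107), (-101, -75), (-16, -16), (12, 41)] mid [(-78, -76), (-71, -35), (-28, 5), (38, 41)]
550 hi [(-123, -123), (-118, -73), (14, 42)] mid [(-78, -34), (-28, -12), (-5, 5), (39, 40)]
```

Remaining gaps: 5 mm at the split and 4 mm at the fixed jaw, so the next full stroke should press the pad. I'll take a sharper reading before and after.

```bash
cat > jaw.py <<'E'
import io,contextlib
with contextlib.redirect_stdout(io.StringIO()): from gap import *
a=np.deg2rad(5.); ax=np.array([np.cos(a),np.sin(a)]); ay=np.array([-np.sin(a),np.cos(a)])
def run(n,zlo,zhi,ylo,yhi,xs,col=False,N=4):
    lo=[];hi=[]
    for _ in range(N):
        p,w=cloud(n); X=w[...,:2]@ax; Y=w[...,:2]@ay
        k0=(w[...,2]>zlo)&(w[...,2]<zhi)&(Y>ylo)&(Y<yhi)
        if col: 
            h,sa,v=cv2.split(cv2.cvtColor(p,cv2.COLOR_BGR2HSV)); k0&=((h<16)&(sa>120)&(v>40))
        for x0 in xs:
            t=Y[k0&(abs(X-x0)<1.5)]
            if len(t)>3: lo.append(t.min());hi.append(t.max())
    return [round(float(np.median(q)),1) if q else None for q in (lo,hi)]
xs=range(515,556,3)
print('slide jaw top lo/hi',run('top',27,42,-60,60,xs))
print('slide jaw scene lo/hi',run('scene',27,42,-60,60,xs))
print('wrist fixed jaw hi',run('wrist',27,42,-160,-100,range(520,550,3)))
W=lambda a,b:run('wrist',14,22,a,b,range(515,550,3),True)
print('wood all',W(-140,0))
p,w=cloud('wrist');X=w[...,:2]@ax;Y=w[...,:2]@ay
h,sa,v=cv2.split(cv2.cvtColor(p,cv2.COLOR_BGR2HSV));k=((h<16)&(sa>120)&(v>40))&(w[...,2]>14)&(w[...,2]<22)
for x0 in (515,525,535,545,555): print(x0,seg(np.sort(Y[k&(abs(X-x0)<2)&(Y>-140)&(Y<0)]),1.2))
s=observe();print(s['gripper_width'],s['gripper_force'],s['time'])
E
python3 jaw.py
```

```text
slide jaw top lo/hi [-32.3, -3.3]
slide jaw scene lo/hi [-33.6, -4.4]
wrist fixed jaw hi [-159.9, -123.0]
wood all [-118.9, -37.3]
515 [(-119, -81), (-76, -36)]
525 [(-119, -81), (-76, -34)]
535 [(-119, -80), (-76, -38)]
545 [(-119, -81), (-76, -40)]
555 [(-118, -80), (-75, -42)]
0.03878237476445297 10.05246302112937 21.8
```

```bash
python3 -m handwheel '[[5,[0,-0.5,0],[0,0,0]],[6,[0,-1.0,0],[0,0,0]],[7.0,[0,-1.35,0],[0,0,0]],[7.0,[0,-1.35,0],[0,0,0]],[7.0,[0,-1.35,0],[0,0,0]],[6,[0,-1.1,0],[0,0,0]],[5.3,[0,-0.8,0],[0,0,0]],[4.6,[0,-0.45,0],[0,0,0]],[4.1,[0,-0.15,0],[0,0,0]],[3.85,[0,0,0],[0,0,0]],[3.8,[0,0,0],[0,0,0]],[3.8,[0,0,0],[0,0,0]]]'; python3 jaw.py
```

```text
time: 23.3
ee_pos: [0.4555, -0.1386, 0.0047]
tool_rot: [3.138, 0.132, -0.0]
ft_force: [-3.6, -5.0, 2.9]
gripper_width: 0.0384
gripper_force: 16.6
slide jaw top lo/hi [-40.3, -16.5]
slide jaw scene lo/hi [-41.0, -17.3]
wrist fixed jaw hi [-159.9, -122.6]
wood all [-118.4, -41.9]
515 [(-119, -42)]
525 [(-118, -42)]
535 [(-119, -41)]
545 [(-118, -42)]
555 [(-118, -42)]
0.03832918361065521 16.656113346107304 24.2
```

The split reads shut. The pad shrank from 29.0 to 23.8 mm, so it is pressed in about 5 mm. I'll check flushness and stability before handing in.

```bash
python3 - <<'E'
from jaw import *
for n in('top','wrist'):
  p,w=cloud(n);X=w[...,:2]@ax;Y=w[...,:2]@ay
  h,sa,v=cv2.split(cv2.cvtColor(p,cv2.COLOR_BGR2HSV));k=((h<16)&(sa>110)&(v>30))&(w[...,2]>12)&(w[...,2]<23)
  print(n,[(y0,seg(np.sort(X[k&(abs(Y-y0)<2)&(X>460)&(X<620)]),4)) for y0 in (-105,-98,-90,-85,-78,-72,-65,-55)])
  if n=='wrist': cv2.imwrite('pics/fin.png',np.clip(p*1.3,0,255).astype(np.uint8))
E
```

```text
slide jaw top lo/hi [-40.3, -16.5]
slide jaw scene lo/hi [-40.1, -17.1]
wrist fixed jaw hi [-159.9, -122.6]
wood all [-118.5, -41.8]
515 [(-119, -42)]
525 [(-119, -42)]
535 [(-119, -42)]
545 [(-118, -42)]
555 [(-118, -42)]
0.03869652281354763 16.65617035701871 25.1
top [(-105, [(507, 562), (567, 587)]), (-98, [(508, 583), (587, 588)]), (-90, [(507, 587)]), (-85, [(508, 585)]), (-78, [(502, 586)]), (-72, [(502, 505), (511, 511), (517, 555), (559, 587)]), (-65, [(501, 547), (551, 588)]), (-55, [(501, 530), (536, 588)])]
wrist [(-105, [(498, 572)]), (-98, [(497, 573)]), (-90, [(498, 573)]), (-85, [(498, 573)]), (-78, [(499, 572)]), (-72, [(499, 572)]), (-65, [(499, 572)]), (-55, [(499, 572)])]
```

View pics/fin.png

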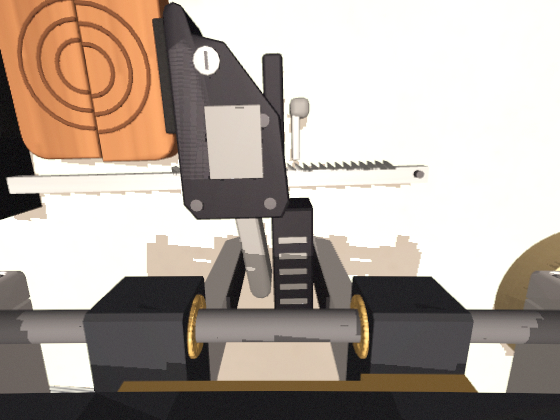

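The picture shows the split shut at (85,80) with the rings matching, the ends flush, the fixed jaw's rubber at (165,70) against the trivet, and the trigger at (255,255) squeezed up to the grip. I'm handing in.

```bash
python3 -c "
from station import *
print(sign_off())"
```

```text
the job is handed in; nothing more can be done
None
```

The job is handed in: the loose half lies in the clamp with the split pressed shut and the ends flush to about 1 mm, the pad is pressed in by about 5 mm, and the gripper still holds the trigger squeezed against the grip. I kept clear of the tape, pen, peg and keys but did not check them at the end.

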